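# Clear the control unit's lid and hold its reset key down with a probe

## Robot

A 6-joint arm with a two-finger parallel gripper is mounted at the origin on the work surface. World frame = base frame: x ahead of the robot, y to its left, z up, the work surface at z = 0. Lengths are in m, angles in rad, forces in N, time in s.
With the tool pointing down it reaches from about 0.375 to 0.9 m from the base axis. Payload 3.1 kg.
Tool frame: the origin (TCP) lies midway between the tips of the shut fingers; the grasp point (between the pads) lies 19 mm behind it; z points along the fingers, y is the line along which they close (so a half turn about z gives the same grasp; the last joint's range is limited). The gripper opens to 85 mm and grips with 20 to 120 N. Pads are 22 mm wide; open, the fingers measure 114 mm over their backs; the gripper's body (76 mm by 85 mm) begins 54 mm behind the grasp point. The pads swing forward as they close: fully open they stand 13 mm farther back than shut.
Start: joints at [0.965, 0.527, 1.433, -0, 1.181, -0.178], TCP at [0.259, 0.569, 0.231] pointing down, gripper open.
Joint ranges: [-3.08, 3.08], [-0.75, 2.2], [0.22, 2.44], [-1.43, 4.57], [0, 2.65], [-2.85, 2.85]. Speed limits (rad/s): [2.79, 2.79, 3.14, 3.14, 3.14, 3.14].

## Interface

Orientations are given as a unit quaternion [x, y, z, w].
In Python, from station import manip gives the robot as it stands.
- The arm moves only by the tool drive_tool, never from a script. Its argument "motion" is a list that holds one entry, the list of rows, each a list of 5 numbers: the finger opening in mm, from 0 to 85.4, then the shift along the tool's x, y, z in units of 30 mm (1.0 is 30 mm), then the turn about the tool's z in units of 8 degrees (1.0 is 8 degrees). In form: [[[fingers, x, y, z, yaw], ...]]. A call has 1 to 10 rows; each row is the pose to reach, as a shift and turn from the pose commanded when the call began, along the tool's axes at that moment; what a row does not reach only later rows make up. A row lasts 1/10 s, in which the tool goes at most 50 mm and 8.59 degrees, less where a joint would pass 70% of its speed; a pose out of reach is approached as far as the arm can. A call with a gripper value outside its range is refused whole. The fingers move at their own pace and stop on an object; "squeeze" is the grip in N (left out, the last holds). Time passes only in rows, so rows that repeat a pose let the fingers close. It gives the time, the measured TCP pose, the force, the opening and the grip force at its end, in the units of the state.
- manip.sense(): the state, without advancing time (a new reading comes with each control period).
- manip.snapshot(name): name is "side" or "top"; returns the picture (384x512x3 uint8, red, green, blue); there is no depth.
- manip.camera_model(name): a dict with "fov_y" (degrees; the focal length in pixels is half the picture's height over the tangent of half this angle, whatever the lens; pixels are square), "cx", "cy" (the principal point, pixels), "k1" (the pictures are not rectified: a ray, as slopes to the right and down, at radius r is drawn at 1 + k1 r^2 times it, then the intrinsics apply), "origin" and "orientation" of the camera in the world. Camera axes: x right, y up, looking along -z (the intrinsics and any distortion apply to the point x, -y, -z); pixel columns grow to the right and rows downward; lengths in m; the calibration is good to about 2 mm. A picture is of the moment at which its call begins. camera_model takes no time and is no camera call.
- manip.sign_off(): hands the job in; it is judged then, once.
The state is a dict: "t": time; "q": joint angles; "qd": joint speeds; "tau": joint torques, N m; "tcp_pos": TCP position; "tool_rot": TCP orientation; "force": force on the tool from outside, world axes, zero at the start; "ft_torque": the same for the moment, N m; "finger_gap": opening from 0.0 (shut) to 1.0 (fully open); "gripper_force": force on a finger pad.
Only numpy, scipy, OpenCV 4.12 (cv2) and the standard library are available. Lean on these libraries where they do the work, as an engineer would, in place of code of your own. Each camera call takes 0.05 s, during which the arm holds its last target. There are 200 camera calls.

## Task

The railway's digital control unit has to be reset. With the rail-cleaning block, not the fingers, sweep all four metal offcuts off the unit's lid onto the bench so that none is left near the reset opening, and put the block back down on the bench on its rubber foot; then take the grey probe out of the tool stand, reach it through the round opening in the lid and press the recessed reset key right down without forcing it. Finish while still holding the key down with the probe in the gripper, and leave everything else where it stands.

Things in the scene. Friction and masses are not known exactly. Their poses are not given: they have to be found in the camera images.
- unit: digital control unit (sizes in mm): flat grey metal case fixed to the bench, 130 (its x) x 190 (its y), upright sides, flat bare lid with its top 55 above the bench, one round opening in it (vent slots and screw heads are flat). Finned heat sink, 24 deep, on its +x face and a knob, 15 out, on its -x face, both below lid level. Origin on the bench under the case's centre
- opening (a point): centre of the round opening (clear d 12) in the 4 thick lid, level with the lid's top; at x +25, y -45 in the unit's frame. The inside below it is free down to the key
- reset_key (a joint): spring-loaded reset key inside the unit under the opening: travel in m, 0 = up, 0.006 = fully down. Its flat round cap, d 14, lies 18 below the lid's top when up. It moves straight down; about 1.5 N starts it, 4.5 N takes it to its stop
- key_top (a point): centre of the top of the reset key's cap (moves with the key), straight below the opening
- block: rail-cleaning block standing on its foot on the bench: black rubber foot 110 (its x) x 40 (its y) x 12 high, on it a beech grip 100 x 30, up to 50 above the underside. Origin at the centre of its underside. Grip it across the 30 side, fingertips above the foot. 0.12 kg
- stand: plywood tool stand fixed to the bench, 170 (its x) x 60 (its y) x 85 high, with three holes (d 8) in its top plate in a row at x -50, 0, +50, a tool hanging upright in each by the shoulder of its handle. Origin on the bench under its centre
- probe: the probe (stylus): plain straight cylindrical grey handle d 14, 85 long, on a thin white shaft d 5, 65 long, blunt end. Hangs upright in one of the stand's holes (which one varies), its handle from 85 to 170 above the bench, the shaft inside the stand. Origin at the shaft's lower end (tip), 20 above the bench; z along the shaft to the handle. 0.04 kg
- chip_square: sawn brass offcut lying on the unit's lid, 16 x 16 x 7; origin at the centre of its underside
- chip_flat: sawn brass offcut on the lid, 24 x 14 x 6; origin at the centre of its underside
- chip_hex: brass hexagon offcut on the lid, 16 across flats, 8 high; origin at the centre of its underside
- chip_steel: sawn steel offcut on the lid, 20 x 15 x 6; origin at the centre of its underside
- wagon: bystander: model flat wagon with three metal rolls on it, 190 x 36 x 46, standing along y behind the unit; origin at the centre of its underside
- bottle: bystander: white glue bottle, d 36, 85 high; origin at the centre of its underside
- jar: bystander: glass jar with steel lid, d 44, 48 high; origin at the centre of its underside
- tin: bystander: flat round steel tin, d 74, 21 high; origin at the centre of its underside
- roller: bystander: turned steel roll with flanges, standing, d 32, 38 high; origin at the centre of its underside
- pin_vice: bystander: steel pin vice in the tool stand, slim waisted handle with a flat d 18 head on top; shaft d 5 x 65 and origin at its lower end like the probe, handle 70 long; its top is 155 above the bench
- file: bystander: needle file in the tool stand, pear-shaped wooden handle up to d 20, 92 long; shaft d 5 x 65 and origin at its lower end like the probe; its top is 177 above the bench
Mind the look-alikes: they are no part of the job. Of the things like the block, leave any that is green, orange or pink; of the rest the larger one is meant.

How it is judged:
On the way, in this order (a step that is already met when the one before it is completed fails the run):
1. all four offcuts are off the unit, swept with the block (height (world z) of each of chip_square, chip_flat, chip_hex, chip_steel below 0.035 m), for 0.2 s.
2. the block stands on the bench again, let go (height (world z) of block below 0.01 m and angle between block's own z axis and vertical below 0.15 rad and contact force between the fingers and block below 0.1 N), for 0.2 s.
3. the reset key is held down with the probe through the opening (value of joint reset_key above 0.004 m and contact force between probe and unit above 1 N and contact force between the fingers and probe above 1 N), for 0.3 s.
At the end, for the whole second after the job is handed in: The gripped probe reaches through the opening (tip 15 mm or more below the lid, within 8 mm of its axis) and pushes the key over 1 N, at least 4 of 6 mm down; all offcuts lie off the unit, undersides below 35 mm; the block stands on its foot on the bench (10 mm, 0.15 rad), let go (all of step 1 and all of step 2 and all of step 3 and horizontal distance between probe and opening below 0.008 m and z of probe in the frame of opening below -0.015 m and linear speed of each of probe, block below 0.02 m/s); the arm keeps its last pose, push and grip.
It fails at once if an offcut is pushed or picked with the fingers (more than 1 N) (contact force between the fingers and chip_square above 1 N or contact force between the fingers and chip_flat above 1 N or contact force between the fingers and chip_hex above 1 N or contact force between the fingers and chip_steel above 1 N).
It fails at once if the probe is forced against the unit or its key with more than 25 N (contact force between probe and unit above 25 N).
It fails at once if a bystander is shifted by more than 30 mm (distance of any of wagon, bottle, jar, tin, roller, pin_vice, file from where it was at the start of the episode above 0.03 m).
It also fails if it takes over 59 s, if anything falls off the work surface, if the arm or the gripper's body presses on something with over 40 N, if the wrist force passes 120 N, or if a joint passes its speed limit or range.

## Working session

There is one attempt and no reset: what is moved stays moved. The work goes in short steps, Python scripts to look and compute and a tool call to move; the robot and the scene stay as the last step left them, time stands still between calls to the robot, and variables do not carry over. Pictures are saved under pics/ and viewed, at most 10 in all, crops included, and the job is handed in when it is done.

Besides the shell and the picture viewer there is one more tool, called after "Call:" in YAML: its name, and indented under it one key for each argument. drive_tool: Moves the arm, as the interface text tells. Its arguments: {"type":"object","properties":{"motion":{"type":"array","items":{"type":"array","items":{"type":"array","items":{"type":"number"}}}},"squeeze":{"type":"number"}},"required":["motion"]}

```bash
mkdir -p pics
cat > h.py <<'E'
import numpy as np, cv2
from station import manip
from scipy.spatial.transform import Rotation as R
def cam(n):
    c=manip.camera_model(n); f=192/np.tan(np.radians(c['fov_y'])/2); return c,f
def ray(n,u,v):
    c,f=cam(n); K=np.array([[f,0,c['cx']],[0,f,c['cy']],[0,0,1.]])
    d=np.array([(u-c['cx'])/f,(v-c['cy'])/f]); p=d.copy()
    for _ in range(30): p=d/(1+c['k1']*(p@p))
    return np.array(c['origin']),R.from_quat(c['orientation']).apply([p[0],-p[1],-1])
def onz(n,u,v,z):
    o,d=ray(n,u,v); return o+d*(z-o[2])/d[2]
def proj(n,P):
    c,f=cam(n); q=R.from_quat(c['orientation']).inv().apply(np.array(P)-c['origin'])
    x=np.array([q[0],-q[1]])/-q[2]; x=x*(1+c['k1']*(x@x)); return x*f+[c['cx'],c['cy']]
def snap(n,name):
    im=cv2.cvtColor(manip.snapshot(n),cv2.COLOR_RGB2BGR); cv2.imwrite(f'pics/{name}.png',im); return im
E
python3 - <<'E'
from h import *
for n in('side','top'): snap(n,n+'0'); print(manip.camera_model(n))
a=cv2.imread('pics/top0.png'); cv2.imwrite('pics/top0b.png',cv2.resize(a,(800,600),interpolation=cv2.INTER_CUBIC))
a=cv2.imread('pics/side0.png'); cv2.imwrite('pics/side0b.png',cv2.resize(a,(800,600),interpolation=cv2.INTER_CUBIC))
print(manip.sense())
E
```

```text
{'fov_y': 57.38001422895936, 'cx': 251.94718774824713, 'cy': 189.06483628784534, 'k1': -0.10438060958854134, 'origin': array([ 0.46652768, -0.71979907,  0.68791072]), 'orientation': array([ 0.45457822, -0.0162628 , -0.05525435,  0.88884257])}
{'fov_y': 46.75158604252992, 'cx': 248.36696504096264, 'cy': 197.12163225552857, 'k1': -0.17898181811865352, 'origin': array([0.36873598, 0.07944391, 1.21517815]), 'orientation': array([ 0.06239117, -0.04527098, -0.70336916,  0.70663265])}
{'t': 0.1, 'q': array([ 9.64495602e-01,  5.28334530e-01,  1.43375367e+00,  7.64668546e-06,
        1.18142389e+00, -1.78490811e-01]), 'qd': array([ 0.00175691, -0.00257749, -0.00461066, -0.00198917,  0.00191409,
        0.00140072]), 'tau': array([-8.55302333e-04, -4.43304133e+01, -1.78586143e+01, -2.68264284e-04,
        3.93436974e-03,  3.43493639e-05]), 'tcp_pos': array([0.25889695, 0.5681569 , 0.23046177]), 'tool_rot': array([ 2.12278793e-01,  9.77208674e-01, -8.85423196e-04, -3.70266297e-04]), 'force': array([ 0.21210696, -0.16832416,  0.65225468]), 'ft_torque': array([-0.03929849,  0.07903416, -0.00390865]), 'gripper_force': 0.0, 'finger_gap': 1.0019766597291786}
```

View pics/top0b.png

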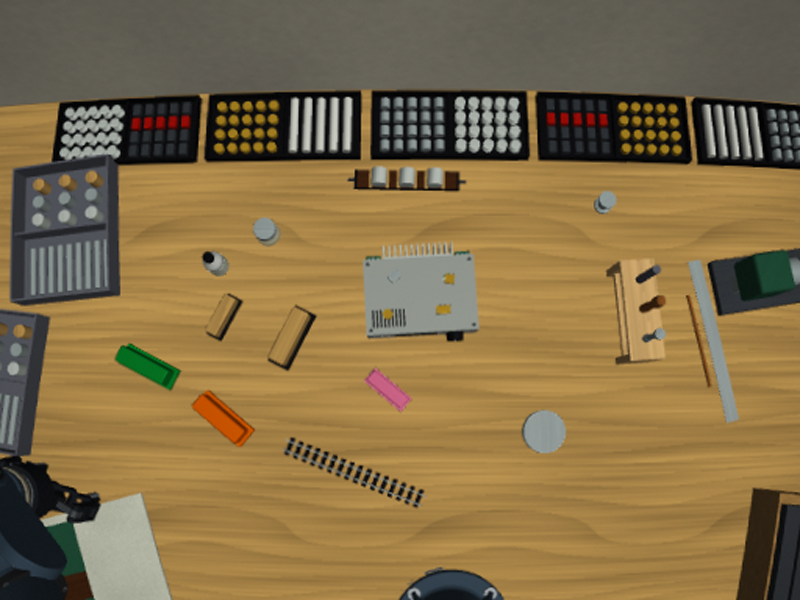

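View pics/side0b.png

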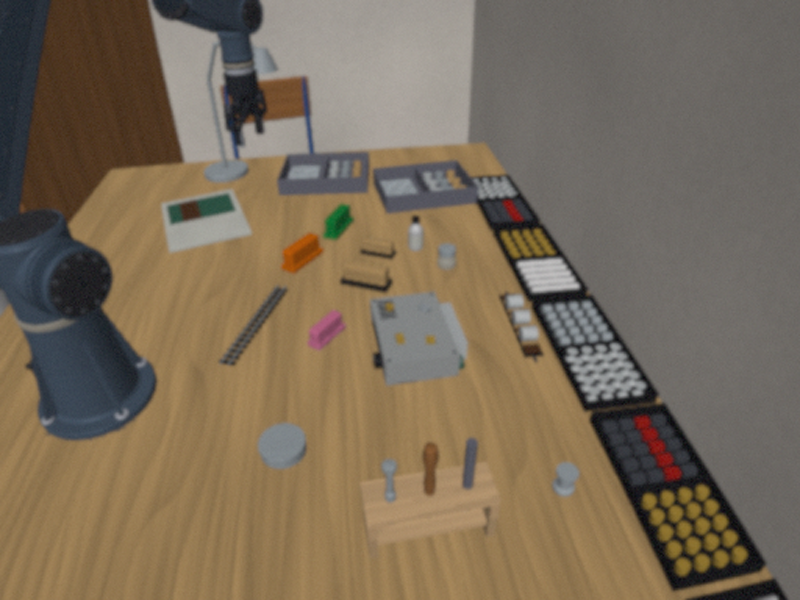

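Top view (800 px scale): the block candidates are small beech (225,316), large beech (292,337), green (148,367), orange (223,418) and pink (388,390). I choose the large beech one. The unit is at (420,297). In the stand at (640,312), the tools are a grey handle (648,272), the file (653,302) and the pin vice (653,335), so the probe is the upper one.

Run:
```python
from h import *
a=cv2.imread('pics/top0.png'); c=a[150:270,160:320]
cv2.imwrite('pics/c1.png',cv2.resize(c,(800,600),interpolation=cv2.INTER_CUBIC))
s=cv2.imread('pics/side0.png'); 
c=np.hstack([cv2.resize(a[155:240,380:440],(424,600),interpolation=cv2.INTER_CUBIC),cv2.resize(s[275:355,222:272],(375,600),interpolation=cv2.INTER_CUBIC)])
cv2.imwrite('pics/c2.png',c)
```

```text
(no output)
```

View pics/c1.png

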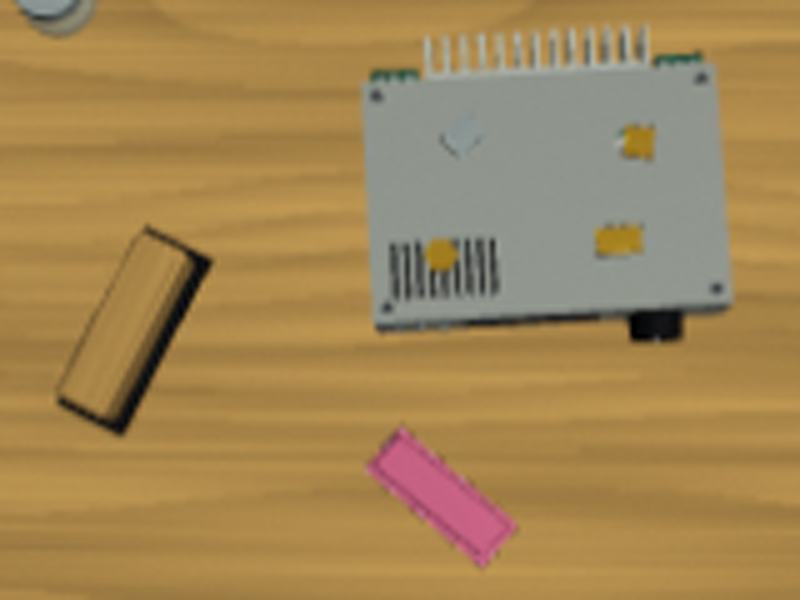

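View pics/c2.png

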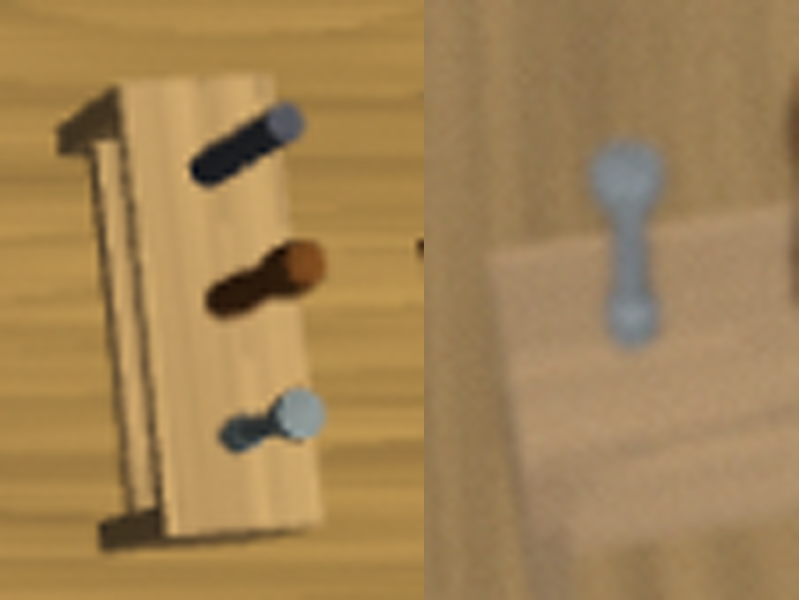

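The first crop shows the larger beech block (about (133,330)), the unit lid corners (363,85), (716,65), (732,303), (377,325), and the four chips: steel (462,135), hex (440,255), flat (620,240), and square (638,142) over the edge of the opening. The second shows the probe as the upper grey cylinder, top at (285,122).

Run:
```python
from h import *
np.set_printoptions(precision=4,suppress=True)
o=lambda p,z:onz('top',160+p[0]/5-.4,150+p[1]/5-.4,z)[:2]
C=[o(p,.055) for p in[(363,83),(716,63),(732,305),(377,327)]]
print('unit',C,'dims',[np.linalg.norm(C[i]-C[(i+1)%4]) for i in range(4)],'c',np.mean(C,0))
ex=(C[0]+C[1]-C[2]-C[3]);ex/=np.linalg.norm(ex);ey=np.array([-ex[1],ex[0]]);c=np.mean(C,0)
print('ang',np.degrees(np.arctan2(ex[1],ex[0])),'open',c+.025*ex-.045*ey)
for n,p in dict(steel=(462,135),hex=(441,254),flat=(620,240),sq=(638,142)).items():
    q=o(p,.061)-c; print(n,q@ex,q@ey)
# block: grip top corners z=.05
B=[o(p,.05) for p in[(147,233),(190,257),(108,410),(60,392)]]
print('block top',B,np.mean(B,0),[np.linalg.norm(B[i]-B[(i+1)%4]) for i in range(4)])
d=B[0]+B[1]-B[2]-B[3]; print('ang',np.degrees(np.arctan2(d[1],d[0])))
F=[o(p,.012) for p in[(212,262),(124,436)]]; print('foot edge',F,np.linalg.norm(F[0]-F[1]),np.degrees(np.arctan2(*(F[0]-F[1])[::-1])))
s=lambda p,z:onz('top',380+p[0]/7.07-.4,155+p[1]/7.06-.4,z)[:2]
S=[s(p,.085) for p in[(120,85),(272,75),(322,525),(165,537)]]; print('stand',S,np.mean(S,0),[np.linalg.norm(S[i]-S[(i+1)%4]) for i in range(4)])
d=S[0]+S[1]-S[2]-S[3]; d/=np.linalg.norm(d); print('ang',np.degrees(np.arctan2(d[1],d[0])),'hole',np.mean(S,0)+.05*d)
print('probe top',s((285,122),.17),'base',s((207,170),.086),'side',onz('side',470*.64,441*.64,.17),onz('side',468*.64,487*.64,.085))
for n,p in dict(pink=(388,390),jar=(265,230),bottle=(214,263),small=(225,316),tin=(544,431)).items(): print(n,onz('top',p[0]*.64,p[1]*.64,.03)[:2])
```

```text
unit [array([0.6305, 0.152 ]), array([ 0.6419, -0.037 ]), array([ 0.5115, -0.0437]), array([0.4992, 0.1431])] dims [np.float64(0.1893773188447923), np.float64(0.1306499837916833), np.float64(0.18717556573927668), np.float64(0.13160970410356013)] c [0.5708 0.0536]
ang 3.430398405901971 open [0.5984 0.0102]
steel 0.03287027934195365 0.04329610115364643
hex -0.03011518577309955 0.057796165706721254
flat -0.02805195779293684 -0.03652484437999153
sq 0.023753365810141258 -0.04950546943567768
block top [array([0.5497, 0.2671]), array([0.5368, 0.2436]), array([0.4549, 0.2855]), array([0.4642, 0.3116])] [0.5014 0.2769] [np.float64(0.026783264472071112), np.float64(0.09209708539812987), np.float64(0.027670953279667166), np.float64(0.09642951584588168)]
ang -27.310984302603373
foot edge [array([0.5396, 0.2367]), array([0.4435, 0.2831])] 0.10667033358005172 -25.78364187746826
stand [array([ 0.6248, -0.2832]), array([ 0.6293, -0.3428]), array([ 0.4597, -0.3533]), array([ 0.4557, -0.2928])] [ 0.5424 -0.318 ] [np.float64(0.059797833600212555), np.float64(0.16984203702220718), np.float64(0.060644900861825696), np.float64(0.16933580979085697)]
ang 3.375088627050949 hole [ 0.5923 -0.3151]
probe top [ 0.593  -0.3148] base [ 0.5924 -0.3149] side [ 0.5927 -0.3121  0.17  ] [ 0.5947 -0.3176  0.085 ]
pink [0.4096 0.108 ]
jar [0.6907 0.329 ]
bottle [0.6309 0.419 ]
small [0.5358 0.3946]
tin [ 0.3401 -0.1574]
```

```bash
cat >> h.py <<'E'
def go(p,ydeg=None,base=None):
    "units to TCP p with tool y axis along world angle ydeg (mod 180)"
    s=manip.sense(); r=R.from_quat(s['tool_rot']); M=r.as_matrix()
    d=r.inv().apply(np.array(p)-s['tcp_pos'])/.03
    y=M[:,1]; a=np.degrees(np.arctan2(y[1],y[0])); out=[0]
    if ydeg is not None:
        e=(a-ydeg+90)%180-90; out=[e/8]
    print('units',np.round(d,3),'yaw',np.round(out[0],3),'tool z',np.round(M[:,2],3),'ang',round(a,2),'q6',s['q'][5])
E
python3 -c "
from h import *
go([.501,.277,.1],63.5);go([.501,.277,.02],63.5)"
```

```text
units [-11.371  -5.474   4.355] yaw 0.249 tool z [-0.001 -0.002 -1.   ] ang 65.49 q6 -0.17849081093463243
units [-11.372  -5.469   7.022] yaw 0.249 tool z [-0.001 -0.002 -1.   ] ang 65.49 q6 -0.17849081093463243
```

Call:
drive_tool:
  motion:
    - [[70, -11.37, -5.47, 4.3, 0.25], [70, -11.37, -5.47, 4.3, 0.25], [70, -11.37, -5.47, 4.3, 0.25], [70, -11.37, -5.47, 4.3, 0.25], [70, -11.37, -5.47, 4.3, 0.25], [70, -11.37, -5.47, 4.3, 0.25], [70, -11.37, -5.47, 4.3, 0.25], [70, -11.37, -5.47, 4.3, 0.25], [70, -11.37, -5.47, 4.3, 0.25], [70, -11.37, -5.47, 4.3, 0.25]]

```text
t: 1.1
tcp_pos: [0.5016, 0.2766, 0.1015]
tool_rot: [0.231, 0.973, -0.0, -0.001]
force: [0.4, 1.1, 0.0]
finger_gap: 0.819
gripper_force: 0.0
```

Call:
drive_tool:
  motion:
    - [[70, 0, 0, 1.5, 0], [70, 0, 0, 2.7, 0], [70, 0, 0, 2.7, 0], [70, 0, 0, 2.7, 0], [0, 0, 0, 2.7, 0], [0, 0, 0, 2.7, 0], [0, 0, 0, 2.7, 0], [0, 0, 0, 2.7, 0], [0, 0, 0, 2.7, 0], [0, 0, 0, 2.7, 0]]
  squeeze: 60

```text
t: 2.1
tcp_pos: [0.503, 0.2787, 0.0235]
tool_rot: [0.229, 0.973, 0.001, 0.002]
force: [-0.8, 1.9, 6.9]
finger_gap: 0.344
gripper_force: 60.4
```

```bash
python3 -c "
from h import *
import numpy as np
s=manip.sense();print(s['tcp_pos'],s['finger_gap'],s['gripper_force'],s['force'])
a=np.radians(3.43);ex=np.array([np.cos(a),np.sin(a)]);ey=np.array([-ex[1],ex[0]]);c=np.array([.5708,.0536])
z=s['tcp_pos'][2]
for y in(.135,-.14):
  p=c+y*ey; print(p); go([*p,z+.080],93.4); go([*p,z+.0575],93.4)"
```

```text
[0.50295579 0.27869312 0.02347155] 0.343661806211455 60.378577709198 [-0.76586676  1.86211507  6.89623013]
[0.56272308 0.18835817]
units [-3.134 -1.796 -2.664] yaw -3.74 tool z [ 0.004  0.002 -1.   ] ang 63.48 q6 -0.7970780206321562
units [-3.132 -1.799 -1.914] yaw -3.74 tool z [ 0.004  0.002 -1.   ] ang 63.48 q6 -0.7970780206321562
[ 0.57917607 -0.08614921]
units [-7.71  -9.739 -2.678] yaw -3.74 tool z [ 0.004  0.002 -1.   ] ang 63.48 q6 -0.7970780206321562
units [-7.708 -9.741 -1.928] yaw -3.74 tool z [ 0.004  0.002 -1.   ] ang 63.48 q6 -0.7970780206321562
```

Call:
drive_tool:
  motion:
    - [[0, 0, 0, -1.3, 0], [0, 0, 0, -2.9, 0], [0, -1.5, -0.9, -2.9, -1.0], [0, -3.13, -1.8, -2.9, -2.0], [0, -3.13, -1.8, -2.9, -3.0], [0, -3.13, -1.8, -2.9, -3.74], [0, -3.13, -1.8, -2.9, -3.74], [0, -3.13, -1.8, -2.9, -3.74], [0, -3.13, -1.8, -2.9, -3.74], [0, -3.13, -1.8, -2.9, -3.74]]

```text
t: 3.1
tcp_pos: [0.5611, 0.1881, 0.1084]
tool_rot: [-0.03, 1.0, -0.0, -0.0]
force: [1.0, -1.1, -1.3]
finger_gap: 0.342
gripper_force: 59.8
```

```bash
python3 -c "
from h import *
s=manip.sense();print(s['tcp_pos'],s['finger_gap'],s['gripper_force'],s['force'])
a=np.radians(3.43);ex=np.array([np.cos(a),np.sin(a)]);ey=np.array([-ex[1],ex[0]]);c=np.array([.5708,.0536])
z=.0235
for y in(.135,-.14):
  p=c+y*ey; go([*p,z+.0575],93.4)
i=snap('top','t1');j=snap('side','s1')
cv2.imwrite('pics/v1.png',np.hstack([cv2.resize(i[140:260,200:320],(400,400)),cv2.resize(j[150:270,200:320],(400,400))]))"
```

```text
[0.561116   0.18807976 0.10837354] 0.3420474925799207 59.77479815483093 [ 0.98635237 -1.05955425 -1.27966274]
units [-0.054  0.006  0.912] yaw 0.001 tool z [-0. -0. -1.] ang 93.41 q6 -1.4955303042447632
units [-0.057 -9.161  0.913] yaw 0.001 tool z [-0. -0. -1.] ang 93.41 q6 -1.4955303042447632
```

View pics/v1.png

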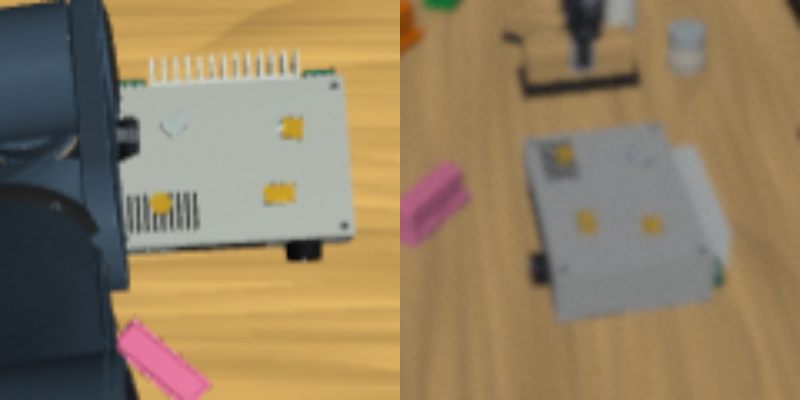

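Call:
drive_tool:
  motion:
    - [[0, -0.05, 0, 0.5, 0], [0, -0.05, 0, 0.91, 0], [0, -0.05, -0.5, 0.91, 0], [0, -0.05, -1.0, 0.91, 0], [0, -0.05, -1.5, 0.91, 0], [0, -0.05, -2.0, 0.91, 0], [0, -0.05, -2.5, 0.91, 0], [0, -0.05, -3.0, 0.91, 0], [0, -0.05, -3.5, 0.91, 0], [0, -0.05, -4.0, 0.91, 0]]

```text
t: 4.2
tcp_pos: [0.5703, 0.0665, 0.0812]
tool_rot: [-0.03, 1.0, 0.0, 0.0]
force: [0.4, 0.4, -0.0]
finger_gap: 0.342
gripper_force: 61.1
```

Call:
drive_tool:
  motion:
    - [[0, 0, -0.5, 0, 0], [0, 0, -1.0, 0, 0], [0, 0, -1.5, 0, 0], [0, 0, -2.0, 0, 0], [0, 0, -2.5, 0, 0], [0, 0, -3.0, 0, 0], [0, 0, -3.5, 0, 0], [0, 0, -4.0, 0, 0], [0, 0, -4.5, 0, 0], [0, 0, -5.2, 0, 0]]

```text
t: 5.2
tcp_pos: [0.5792, -0.0885, 0.0809]
tool_rot: [-0.03, 1.0, 0.0, -0.0]
force: [-0.0, -0.5, -0.9]
finger_gap: 0.337
gripper_force: 61.1
```

Call:
drive_tool:
  motion:
    - [[0, 0, 0, -0.5, 0], [0, 0, 0, -1.5, 0], [0, 0, 1.3, -1.6, 0], [0, 0, 2.6, -1.6, 0], [0, 0, 4, -1.6, 0], [0, 0, 5.5, -1.6, 0], [0, 0, 7, -1.6, 0], [0, 0, 8.5, -1.6, 0], [0, 0, 9.2, -1.6, 0], [0, 0, 9.2, -1.6, 0]]

```text
t: 6.2
tcp_pos: [0.5625, 0.1904, 0.129]
tool_rot: [-0.032, 0.999, 0.0, 0.0]
force: [-0.5, -0.4, -1.1]
finger_gap: 0.34
gripper_force: 61.1
```

```bash
python3 -c "
from h import *
s=manip.sense();print(s['tcp_pos'],s['finger_gap'],s['gripper_force'],s['force'])
go([.5611,.225,.027],93.4)
i=snap('top','t2');j=snap('side','s2')
cv2.imwrite('pics/v2.png',np.hstack([cv2.resize(i[140:260,220:340],(400,400)),cv2.resize(j[150:270,200:320],(400,400))]))"
```

```text
[0.56253611 0.19038926 0.12898983] 0.33956049834287383 61.13732099533081 [-0.48930634 -0.36145423 -1.10177485]
units [-0.025  1.152  3.4  ] yaw 0.034 tool z [ 0.     0.001 -1.   ] ang 93.67 q6 -1.4972553096089058
```

View pics/v2.png

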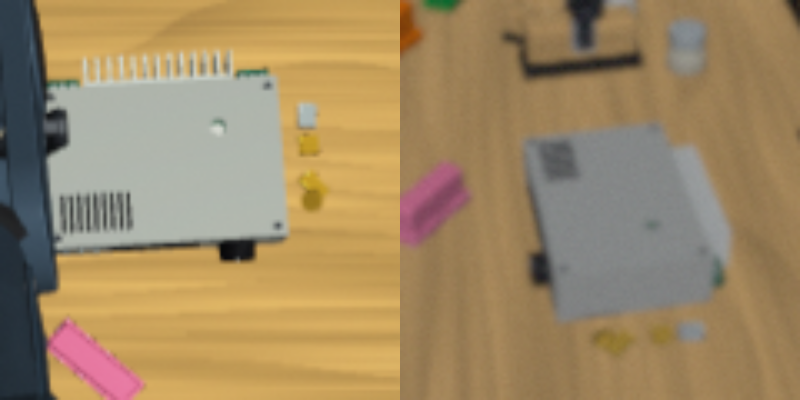

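All four offcuts are off the lid, lying right of it at crop pixels (308,113), (309,143), (314,185) and (312,200). The opening is clear at (217,127). Next I put the block down.

Call:
drive_tool:
  motion:
    - [[0, 0, 1.15, 0.5, 0], [0, 0, 1.15, 1.8, 0], [0, 0, 1.15, 2.8, 0], [0, 0, 1.15, 3.3, 0], [0, 0, 1.15, 3.49, 0], [0, 0, 1.15, 3.49, 0], [0, 0, 1.15, 3.49, 0], [55, 0, 1.15, 3.45, 0], [55, 0, 1.15, 3.45, 0], [55, 0, 1.15, 3.45, 0]]

```text
t: 7.3
tcp_pos: [0.5615, 0.2222, 0.0262]
tool_rot: [-0.03, 1.0, 0.0, 0.001]
force: [0.0, -0.1, 0.3]
finger_gap: 0.643
gripper_force: 0.0
```

Run:
```python
from h import *
s=manip.sense();print(s['tcp_pos'],s['finger_gap'],s['force'])
i=cv2.imread('pics/t2.png'); a=i[172:184,278:292].astype(int).sum(2); print(a)
j=cv2.imread('pics/s2.png')
print(j[210:222,268:284].astype(int).sum(2)); print(j[210:222,268:284,2].astype(int)-j[210:222,268:284,1])
print('pred side',proj('side',[.5984,.0102,.055]),'top',proj('top',[.5984,.0102,.055]))
```

```text
[0.56145209 0.2221845  0.02617709] 0.6434937607591892 [ 0.01803771 -0.11974572  0.32876175]
[[527 527 528 528 528 530 527 529 527 529 526 527 525 527]
 [528 529 528 527 528 527 528 528 526 527 527 529 525 528]
 [526 527 527 528 527 526 530 528 529 527 528 529 527 528]
 [528 528 526 528 526 520 481 461 480 521 528 529 527 530]
 [525 529 527 529 525 486 393 369 348 459 529 528 528 529]
 [531 530 529 529 524 503 516 548 443 407 528 527 527 530]
 [528 528 529 530 539 589 635 639 614 462 529 531 526 528]
 [528 529 529 531 533 571 608 630 602 479 529 529 529 528]
 [530 528 527 527 528 532 544 587 563 530 530 528 527 528]
 [531 528 529 528 529 527 528 528 528 529 528 532 528 529]
 [528 529 530 528 531 527 529 529 528 528 528 531 529 530]
 [529 528 530 530 527 528 530 530 529 529 528 529 527 529]]
[[401 400 400 404 392 397 403 406 405 401 399 403 400 405 402 401]
 [403 399 406 403 403 405 407 406 404 402 404 406 402 402 408 403]
 [408 401 399 399 402 399 398 400 402 400 400 403 392 394 405 394]
 [407 404 396 406 407 407 401 401 400 396 407 405 404 408 405 404]
 [405 400 407 401 409 400 396 4
[... 680 characters left out ...]
4   0  -2  -4  -2  -1  -4]
 [ -1  -4  -2  -2  -4  -3  -4  -2  -5  -3  -2  -3  -2  -3  -3  -3]
 [  0  -2  -2  -1  -4  -4  -4  -4  -4  -2  -4  -5  -3  -5  -2  -3]
 [ -3  -5  -3  -2  -2  -3  -5  -2  -4  -2  -2  -4  -1  -2  -3  -3]
 [ -1  -2  -4  -2  -6  -5  -7 -10  -6  -6  -3  -2  -3  -2  -2  -3]
 [ -3  -3  -3  -2  -4  -4 -11 -15 -11  -5  -6  -1  -2  -5   0  -3]
 [ -3  -3  -2  -5  -3  -5  -5  -8  -6  -3  -2   0  -4  -1  -2  -3]
 [ -1  -2  -3  -4  -3  -4  -4  -3  -6  -3  -3  -3  -2  -1  -4  -3]
 [ -2  -1  -4  -3  -4  -4  -5  -4  -3  -2  -3  -2  -1  -5  -2  -3]
 [ -3  -3  -3  -2  -2  -4  -2  -4  -3  -3  -3  -1  -4  -2  -2  -2]]
pred side [274.34528968 217.15132225] top [285.32772739 178.08723749]
```

Run:
```python
from h import *
go([.5928,-.3145,.23],93.4)
# triangulate opening
A=[];b=[]
for n,u,v in(('top',285.15,177.65),('side',275.1,216.9)):
    o,d=ray(n,u,v); print(n,o+d*(.055-o[2])/d[2])
```

```text
units [ 1.0000e-02 -1.7919e+01 -6.7970e+00] yaw 0.001 tool z [ 0.001  0.    -1.   ] ang 93.41 q6 -1.4382876826245183
top [0.5995839  0.01066428 0.055     ]
side [0.60064388 0.01096471 0.055     ]
```

Call:
drive_tool:
  motion:
    - [[65, 0, 0, -1.5, 0], [65, 0, 0, -3, 0], [65, 0, -1.2, -4.2, 0], [65, 0, -2.7, -5.2, 0], [65, 0, -4.2, -6, 0], [65, 0, -5.8, -6.8, 0], [65, 0, -7.4, -6.8, 0], [65, 0, -9, -6.8, 0], [65, 0, -10.6, -6.8, 0], [65, 0, -12.2, -6.8, 0]]

```text
t: 8.3
tcp_pos: [0.5824, -0.1443, 0.23]
tool_rot: [-0.03, 1.0, -0.0, 0.0]
force: [1.3, -0.4, 0.1]
finger_gap: 0.764
gripper_force: 0.0
```

Call:
drive_tool:
  motion:
    - [[65, 0, -1.5, 0, 0], [65, 0, -3, 0, 0], [65, 0, -4.5, 0, 0], [65, 0, -5.72, 0, 0], [65, 0, -5.72, 0, 0], [65, 0, -5.72, 0, 0], [65, 0, -5.72, 0, 0], [65, 0, -5.72, 0, 0]]

```text
t: 9.1
tcp_pos: [0.5928, -0.3121, 0.2296]
tool_rot: [-0.031, 1.0, 0.0, -0.0]
force: [-0.4, -0.5, 0.4]
finger_gap: 0.76
gripper_force: 0.0
```

Run:
```python
from h import *
go([.5928,-.3145,.121],93.4); s=manip.sense(); print(s['tcp_pos'],s['force'])
i=snap('top','t3');j=snap('side','s3')
cv2.imwrite('pics/v3.png',np.hstack([cv2.resize(i[120:280,130:290],(400,400)),cv2.resize(j[230:350,210:330],(400,400))]))
```

```text
units [ 3.00e-03 -8.30e-02  3.62e+00] yaw 0.013 tool z [-0.     0.001 -1.   ] ang 93.51 q6 -2.283170185503332
[ 0.59280077 -0.31206728  0.22959117] [-0.38112476 -0.49681537  0.37979663]
```

View pics/v3.png

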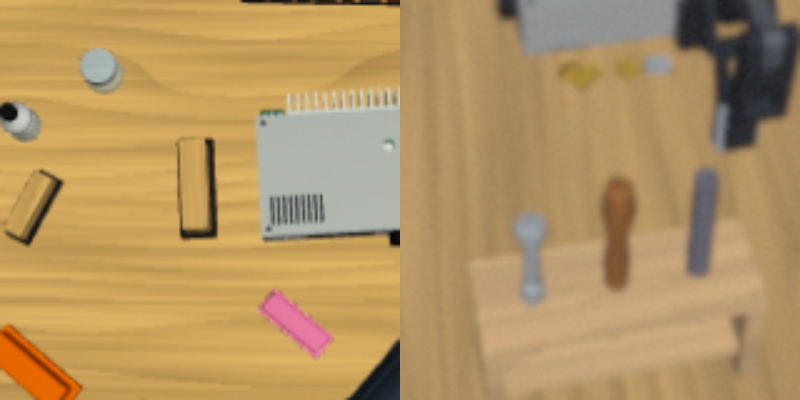

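The block stands on its foot (187,187). The probe is the right-hand tool in the side view, its top at (705,172). I'll check the alignment numerically.

Run:
```python
from h import *
for z in(.17,.23): print(z,proj('side',[.5928,-.3145,z]))
print(proj('side',[.5928,-.3145,.085]))
j=cv2.imread('pics/s3.png'); hsv=j.astype(int); m=((hsv[...,0]-hsv[...,2])>-12)[275:316,285:315]
for r in range(0,41,3):
    c=np.where(m[r])[0]; print(275+r,285+c.min() if len(c) else 0,285+c.max() if len(c) else 0)
```

```text
0.17 [301.14012512 283.24292125]
0.23 [303.42164037 261.04099539]
[298.26669071 310.48046887]
275 0 0
278 0 0
281 300 302
284 299 304
287 299 304
290 299 303
293 298 303
296 298 303
299 298 302
302 297 302
305 297 301
308 297 301
311 298 300
314 0 0
```

Call:
drive_tool:
  motion:
    - [[65, -0.02, -0.05, 1.2, 0], [65, -0.02, -0.05, 2.4, 0], [65, -0.02, -0.05, 3.4, 0], [65, -0.02, -0.05, 3.6, 0], [65, -0.02, -0.05, 3.6, 0], [25, -0.02, -0.05, 3.6, 0], [25, -0.02, -0.05, 3.6, 0], [25, -0.02, -0.05, 3.6, 0], [25, -0.02, -0.05, 3.6, 0]]

```text
t: 10.1
tcp_pos: [0.594, -0.3156, 0.1228]
tool_rot: [-0.03, 1.0, -0.001, 0.001]
force: [0.3, 0.2, -0.1]
finger_gap: 0.296
gripper_force: 0.0
```

Call:
drive_tool:
  motion:
    - [[0, 0, 0, 0, 0], [0, 0, 0, 0, 0], [0, 0, 0, 0, 0], [0, 0, 0, 0, 0], [0, 0, 0, 0, 0]]
  squeeze: 50

```text
t: 10.6
tcp_pos: [0.5938, -0.3153, 0.1222]
tool_rot: [-0.03, 1.0, -0.0, 0.0]
force: [-0.6, 1.1, 4.9]
finger_gap: 0.154
gripper_force: 48.6
```

Call:
drive_tool:
  motion:
    - [[0, 0, 0, -0.3, 0], [0, 0, 0, -0.8, 0], [0, 0, 0, -1.4, 0], [0, 0, 0, -2.0, 0], [0, 0, 0, -2.6, 0], [0, 0, 0, -3.1, 0], [0, 0, 0, -3.1, 0], [0, 0, 0, -3.1, 0]]

```text
t: 11.4
tcp_pos: [0.5935, -0.3154, 0.215]
tool_rot: [-0.03, 1.0, -0.0, 0.0]
force: [-0.6, 0.8, 0.1]
finger_gap: 0.149
gripper_force: 48.6
```

Run:
```python
from h import *
s=manip.sense(); print(s['tcp_pos'],s['gripper_force'],s['finger_gap'],s['force'])
go([.6,.0108,.19],93.4)
```

```text
[ 0.59350289 -0.31535463  0.21504527] 48.63500654697418 0.148531571460743 [-0.62989796  0.76724271  0.12823073]
units [-0.861 10.84   0.828] yaw 0.001 tool z [ 0.001 -0.001 -1.   ] ang 93.4 q6 -2.284452987613228
```

Call:
drive_tool:
  motion:
    - [[0, -0.1, 0.8, 0, 0], [0, -0.2, 2.0, 0, 0], [0, -0.3, 3.2, 0, 0], [0, -0.4, 4.4, 0, 0], [0, -0.5, 5.6, 0, 0], [0, -0.6, 6.8, 0, 0], [0, -0.7, 8, 0, 0], [0, -0.8, 9.2, 0, 0], [0, -0.86, 10.3, 0.4, 0], [0, -0.86, 10.84, 0.8, 0]]

```text
t: 12.4
tcp_pos: [0.599, 0.0136, 0.1894]
tool_rot: [-0.031, 1.0, 0.0, -0.001]
force: [0.0, -0.5, -0.6]
finger_gap: 0.145
gripper_force: 48.7
```

Call:
drive_tool:
  motion:
    - [[0, 0, 0, 0, 0], [0, 0, 0, 0, 0], [0, 0, 0, 0, 0]]

```text
t: 12.7
tcp_pos: [0.6005, 0.0092, 0.1906]
tool_rot: [-0.029, 1.0, -0.0, 0.0]
force: [-0.8, -0.6, 0.1]
finger_gap: 0.146
gripper_force: 48.7
```

Run:
```python
from h import *
go([.6,.0108,.19],93.4); s=manip.sense(); print(s['tcp_pos'],s['force'],s['gripper_force'])
i=snap('top','t4');j=snap('side','s4')
cv2.imwrite('pics/v4.png',np.hstack([cv2.resize(i[150:210,250:310],(400,400),interpolation=cv2.INTER_CUBIC),cv2.resize(j[165:225,245:305],(400,400),interpolation=cv2.INTER_CUBIC)]))
print('tip pred side',proj('side',[*s['tcp_pos'][:2],s['tcp_pos'][2]-.1022]),proj('side',s['tcp_pos']))
```

```text
units [0.013 0.054 0.02 ] yaw -0.01 tool z [ 0.001 -0.001 -1.   ] ang 93.32 q6 -1.7986280374636197
[0.60047011 0.00921046 0.19059913] [-0.78849902 -0.64577434  0.13120488] 48.73914957046509
tip pred side [275.36683583 207.92297718] [276.08828532 176.58420417]
```

View pics/v4.png

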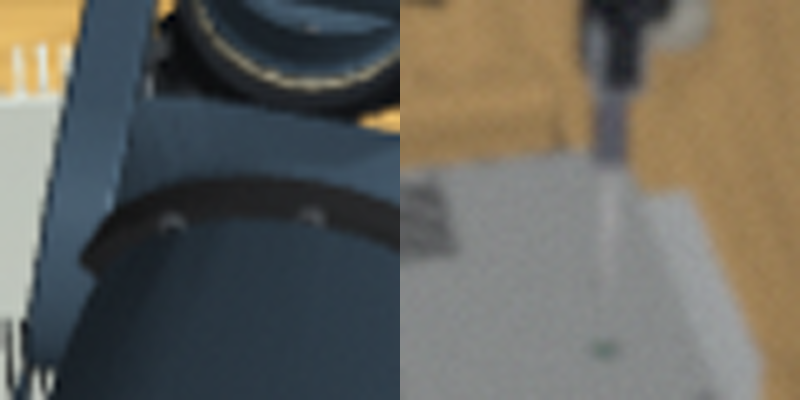

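The probe shaft (605,290) lies directly in line with the opening (605,350) in the side view. I'll lower to just above the lid and check again.

Call:
drive_tool:
  motion:
    - [[0, 0, 0.03, 0.3, 0], [0, 0, 0.03, 0.6, 0], [0, 0, 0.03, 0.85, 0], [0, 0, 0.03, 0.85, 0], [0, 0, 0.03, 0.85, 0], [0, 0, 0.03, 0.85, 0]]

```text
t: 13.4
tcp_pos: [0.6001, 0.0118, 0.1652]
tool_rot: [-0.03, 1.0, -0.0, 0.0]
force: [0.8, 0.2, -0.3]
finger_gap: 0.149
gripper_force: 48.7
```

Run:
```python
from h import *
go([.6,.0108,.19],93.4); s=manip.sense(); print(s['tcp_pos'],s['force'],s['gripper_force'])
J=np.mean([manip.snapshot('side').astype(float) for _ in range(6)],0)[...,::-1]
c=J[190:225,258:293]; c=np.clip((c-90)*2.2,0,255).astype(np.uint8)
cv2.imwrite('pics/v5.png',cv2.resize(c,(595,595),interpolation=cv2.INTER_CUBIC))
t=[*s['tcp_pos'][:2],s['tcp_pos'][2]-.1022];print('tip pred side',t,proj('side',t))
print(J[204:222,268:284].sum(2).astype(int))
```

```text
units [ 0.006 -0.034 -0.828] yaw 0.002 tool z [ 0. -0. -1.] ang 93.41 q6 -1.7966644122238757
[0.60012443 0.01181683 0.16515705] [ 0.81804125  0.24753072 -0.30700671] 48.74036192893982
tip pred side [np.float64(0.600124427112943), np.float64(0.011816833281277642), np.float64(0.06295705120401192)] [274.91542797 214.5190615 ]
[[407 408 409 408 406 405 408 418 413 402 405 409 412 409 410 409]
 [406 410 407 410 408 405 408 420 415 403 403 408 407 410 409 410]
 [408 407 409 407 408 405 407 421 418 405 403 410 408 410 409 412]
 [410 410 407 409 410 404 410 424 418 408 407 408 409 409 411 412]
 [409 410 409 410 409 406 410 427 421 409 407 407 407 408 408 407]
 [409 410 407 409 408 409 412 426 417 406 405 409 411 411 409 411]
 [410 409 408 409 407 406 416 427 420 406 402 409 408 410 408 407]
 [411 411 410 412 408 410 417 428 417 401 404 407 406 410 409 408]
 [408 410 407 409 407 409 421 425 416 399 402 409 412 410 409 408]
 [408 409 410 408 408 411 419 426 413 398 403 407 410 410 408 407]
 [409 409 408 411 407 411 414 420 412 396 400 409 408 409 410 412]
 [413 411 408 405 405 400 399 403 398 390 400 407 406 411 405 406]
 [410 407 407 408 399 384 367 361 361 371 391 406 410 408 410 408]
 [410 406 408 406 398 375 340 323 331 356 384 403 408 410 407 408]
 [408 409 412 407 405 385 365 352 352 375 392 405 410 410 406 409]
 [410 407 407 409 407 401 395 392 392 400 404 410 412 409 407 412]
 [408 407 407 409 408 407 409 405 405 408 409 405 408 407 408 408]
 [408 409 409 410 411 410 408 408 409 406 411 410 407 408 407 407]]
```

View pics/v5.png

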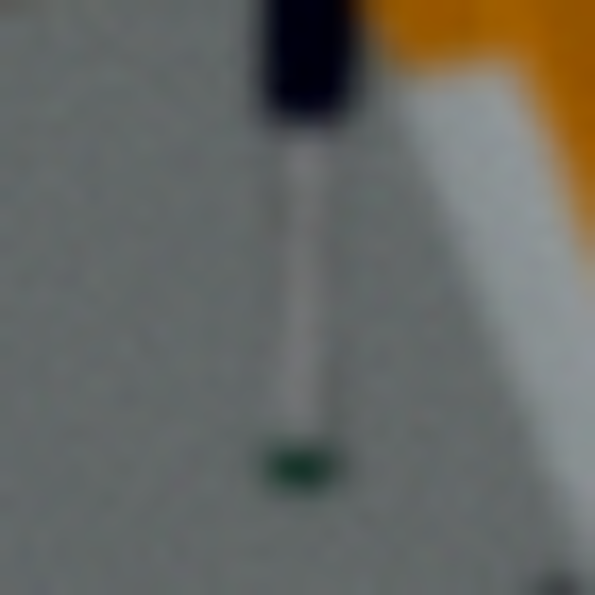

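The tip (298,425) is directly above and centred on the opening (298,467). Descending gently.

Call:
drive_tool:
  motion:
    - [[0, 0, -0.03, 0.1, 0], [0, 0, -0.03, 0.2, 0], [0, 0, -0.03, 0.3, 0], [0, 0, -0.03, 0.38, 0], [0, 0, -0.03, 0.45, 0], [0, 0, -0.03, 0.45, 0], [0, 0, -0.03, 0.45, 0]]

```text
t: 14.4
tcp_pos: [0.5999, 0.0109, 0.1514]
tool_rot: [-0.03, 1.0, 0.0, -0.0]
force: [1.2, 0.2, 0.4]
finger_gap: 0.149
gripper_force: 48.7
```

Call:
drive_tool:
  motion:
    - [[0, 0, 0, 0.1, 0], [0, 0, 0, 0.2, 0], [0, 0, 0, 0.3, 0], [0, 0, 0, 0.4, 0], [0, 0, 0, 0.45, 0], [0, 0, 0, 0.5, 0], [0, 0, 0, 0.5, 0], [0, 0, 0, 0.5, 0]]

```text
t: 15.2
tcp_pos: [0.6, 0.0109, 0.1368]
tool_rot: [-0.03, 1.0, -0.0, 0.0]
force: [-0.6, 0.1, 2.4]
finger_gap: 0.148
gripper_force: 48.8
```

Call:
drive_tool:
  motion:
    - [[0, 0, 0, 0.04, 0], [0, 0, 0, 0.08, 0], [0, 0, 0, 0.1, 0], [0, 0, 0, 0.1, 0], [0, 0, 0, 0.1, 0]]

```text
t: 15.7
tcp_pos: [0.6001, 0.0109, 0.1337]
tool_rot: [-0.03, 1.0, -0.0, 0.0]
force: [-0.9, 1.3, 4.3]
finger_gap: 0.149
gripper_force: 48.8
```

Call:
drive_tool:
  motion:
    - [[0, 0, 0, 0.04, 0], [0, 0, 0, 0.08, 0], [0, 0, 0, 0.1, 0], [0, 0, 0, 0.1, 0], [0, 0, 0, 0.1, 0], [0, 0, 0, 0.1, 0]]

```text
t: 16.3
tcp_pos: [0.6007, 0.0109, 0.1326]
tool_rot: [-0.03, 1.0, -0.0, 0.001]
force: [-2.6, 0.4, 14.6]
finger_gap: 0.148
gripper_force: 50.1
```

Call:
drive_tool:
  motion:
    - [[0, 0, 0, -0.03, 0], [0, 0, 0, -0.04, 0], [0, 0, 0, -0.04, 0], [0, 0, 0, -0.04, 0], [0, 0, 0, -0.04, 0], [0, 0, 0, -0.04, 0], [0, 0, 0, -0.04, 0], [0, 0, 0, -0.04, 0]]

```text
t: 17.1
tcp_pos: [0.6004, 0.0109, 0.1328]
tool_rot: [-0.03, 1.0, -0.0, 0.001]
force: [-1.2, 0.6, 9.0]
finger_gap: 0.149
gripper_force: 49.8
```

Run:
```python
from h import *
a=manip.sense(); i=snap('top','t5'); snap('side','s5'); s=manip.sense()
print(a['force'],s['force'],s['tcp_pos'],s['gripper_force'],np.abs(s['qd']).max())
cv2.imwrite('pics/v6.png',cv2.resize(i[120:280,130:350],(800,582)))
```

```text
[-1.22186873  0.58447699  8.99913282] [-1.68178133  0.16687354  8.36096116] [0.60039036 0.01091643 0.13281473] 49.785321950912476 0.001752745756606346
```

View pics/v6.png

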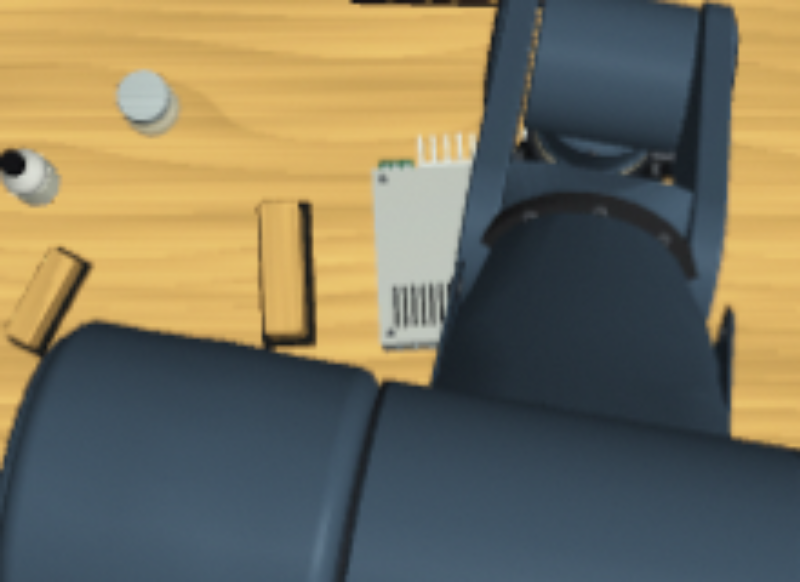

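The block stands upright at (285,272), and the key is held at its stop with about 8.5 N. Handing in.

```bash
python3 -c "
from station import manip
print(manip.sign_off())"
```

```text
the job is handed in; nothing more can be done
None
```

The job is handed in (no verdict came back): all four offcuts were swept off the lid with the block, the block stands let go on its foot, and the gripped probe is holding the reset key at its stop with about 8.5 N (peak on the way about 15 N).

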